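# Close up a row of relief blocks in the galley

## Robot

A 6-joint arm with a two-finger parallel gripper is mounted at the origin on a cart in front of the work surface, level with it; the furniture and walls round the work are solid. World frame = base frame: x ahead of the robot, y to its left, z up, the work surface at z = 0. Lengths are in mm, angles in rad, forces in N, time in s.
With the tool pointing down it reaches from about 350 to 725 mm from the base axis. Payload 6 kg.
Tool frame: the origin (TCP) lies between the finger pads; the fingertips stand 22 mm ahead of it and the grasp point (between the pads) lies 3 mm ahead of it; x points along the fingers, y is the direction in which the jaws open and shut, and the axes are right-handed (so a half turn about x gives the same grasp; the last joint's range is limited). The gripper opens to 85 mm and grips with 20 to 120 N. Pads are 22 mm wide; open, the fingers measure 114 mm over their backs; the gripper's body (76 mm by 85 mm) begins 54 mm behind the grasp point. The pads swing forward as they close: fully open they stand 13 mm farther back than shut.
Start: joints at [-0.836, 0.04, 0.085, 0, -1.615, -0.334], TCP at [234.101, -552.425, 253.261] pointing down, gripper open.
Joint ranges: [-2.56, 2.56], [-1.29, 2.01], [-1.08, 1.49], [-3.29, 1.98], [-2.81, -0.18], [-2.99, 2.99]. Speed limits (rad/s): [2.57, 2.57, 3.01, 3.14, 3.14, 3.14].

## Interface

Orientations are given as [roll, pitch, yaw] about the fixed x, y, z axes, in that order (R = Rz(yaw) Ry(pitch) Rx(roll)).
In Python, from plant import ctrl, optics, ticket, masks_of gives the robot as it stands.
- The arm moves only by the shell command python3 -m creep 'ROWS'. ROWS is JSON, a list that holds one entry, the list of rows, each a list of 5 numbers: the opening, from 0 (shut) to 1 (fully open), then the shift along the world's x, y, z in mm, then the turn about the world's z in degrees. In form: [[[claw, dx, dy, dz, turn], ...]]. A call has 1 to 20 rows; each row shifts and turns the commanded pose from where the row before left it; what a row does not reach is not made up. A row lasts 1/12 s, in which the tool goes at most 41.7 mm and 7.16 degrees, less where a joint would pass 70% of its speed; a pose out of reach is approached as far as the arm can. A call is refused whole if a number of a shift passes 41.7 or a number of a turn 7.16, either way. A call with a gripper value outside its range is refused whole. The fingers move at their own pace and stop on an object; the grip force is fixed at half the most. Time passes only in rows, so rows that do not move let the fingers close. It gives the time, the measured TCP pose, the force and the opening at its end, in the units of the state.
- ctrl.read_state(): the state, without advancing time (a new reading comes with each control period).
- optics.read_camera(name): name is "side" or "top" or "wrist"; returns a dict with "pixels" (400x640x3 uint8, red, green, blue), "range_z" (400x640 float32, mm along the optical axis (not along the pixel's ray), 0 where there is no reading), "fovy" (degrees; the focal length in pixels is half the picture's height over the tangent of half this angle, whatever the lens; pixels are square), "cx", "cy" (the principal point, pixels), "k1" (the pictures are not rectified: a ray, as slopes to the right and down, at radius r is drawn at 1 + k1 r^2 times it, then the intrinsics apply), "pose" (4x4, takes a point from camera to world coordinates); the wrist camera has in their place "T_tool_cam" (4x4, takes a point from camera to tool coordinates, whose origin is the TCP and whose axes are the tool frame's). Camera axes: x right, y up, looking along -z (the intrinsics and any distortion apply to the point x, -y, -z); pixel columns grow to the right and rows downward; lengths in mm; the calibration is good to about 2 mm. A picture is of the moment at which its call begins: read the wrist's pose just before it.
- ticket.hand_in(): hands the job in, once; it reports no verdict.
Trained networks look in a picture, given as the dict that the camera call returned (one of the last four; its "shot" number tells which), for a name from the list of things; names that differ only in an ending like _2 or _b are one class to them, and where a whole thing is asked for, a point or a joint stands for the part that bears it (a point fixed in the world has none). Each returns a list of dicts, best first, with "p" (0 to 1); they miss things now and then, are a little off and sometimes report something else, mostly with a low value. They report only what shows in the picture. A call takes as long as a camera call.
- masks_of(target, picture): "region" (400x640 bool, what is visible of it) and "extent" ([left, top, width, height] in pixels, round what is visible of it).
The state is a dict: "t": time; "q": joint angles; "joint_vel": joint speeds; "tau": joint torques, N m; "tool_pos": TCP position; "ee_rot": TCP orientation; "force": force on the tool from outside, world axes, zero at the start; "moment": the same for the moment, N m; "grip_width": opening from 0.0 (shut) to 1.0 (fully open).
Only numpy, scipy, OpenCV 4.12 (cv2) and the standard library are available. Lean on these libraries where they do the work, as an engineer would, in place of code of your own. Each camera call takes 0.05 s, during which the arm holds its last target. There are 200 camera calls.

## Task

Get the row of printing blocks ready for proofing: with the tips of the closed fingers push the whole row together from its loose end, all five pieces as one train, along the rails of the grey aluminium galley until the front piece is hard up against the steel head stop; then push the brass gate shut right behind the last piece so that the row cannot slip back. Do everything by pushing: take hold of nothing and pick nothing up, keep the row together and flat on the galley, and leave the other things on the worktop alone.

Things in the scene. Friction and masses are not known exactly. Their poses are not given: they have to be found in the camera images.
- galley: Galley: grey aluminium plate, 128 x 366 x 8 mm, fixed to the worktop. Origin on the worktop under the middle of the channel; y along the channel to the head stop, x across it away from the robot. Two steel rails, tops 18 mm above the worktop, bound the channel at x = -31.5 and +31.5 mm, run from y = -188 to 150 mm and reach x = -40.5 and +43.5 mm outside. The end at y = -188 mm is open.
- stop_face (a point): Foot of the middle of the dark steel head stop's inner face, on the galley's floor 8 mm above the worktop: galley frame (0, 150, 8) mm. The stop crosses the whole channel; its top is 28 mm above the worktop.
- catch (a point): Top of the small dark steel catch on the far rail against which the gate's end shuts: galley frame (37.5, -37, 30) mm, the block measuring 11 x 12 mm, outside the channel.
- block_leaf: Front piece of the row, towards the head stop: plywood-mounted relief block with a blue leaf, 60 mm across the channel, 48 mm along it, 23 mm high. Origin: centre of its underside. Starts 40 to 80 mm short of the head stop. Loose, 0.07 to 0.14 kg, like the other blocks.
- spacer_1: Second piece: plain wood spacer, 60 mm across, 24 mm along, 16 mm high. Origin: centre of its underside. Loose, 0.03 to 0.06 kg.
- block_sun: Third piece: relief block with a red sun, 60 x 48 x 23 mm, like the first.
- spacer_2: Fourth piece: wood spacer like the second.
- block_wave: Last piece, the row's loose end: relief block with green waves, like the first; its rear face, to be pushed, lies 24 mm behind its origin (galley -y), its top 31 mm above the worktop. The five pieces start touching, on the galley's floor, with 3 mm of play between the rails; 192 mm long together. With the row home this rear face is at galley y = -42 mm.
- foot_gate (a joint): Angle of the brass gate about its upright pivot, rad. 2.0 (its stop): shut, straight across the channel (pointing along galley +x), front face 1 mm behind the last piece when the row is home. At less it is swung back, clockwise from above, by 2.0 minus the value; it starts at 0 to 0.4, outside the near rail. Stiff (0.06 N m), stays where left, passes over the near rail.
- gate_pivot (a point): Pivot of the gate, beside the near rail: galley frame (-48, -48, 26) mm, the height being above the worktop.
- gate_plate (a point): Point in the gate's upright thumb plate (32 mm along the bar, 6 mm thick, 32 to 52 mm above the worktop), 66 mm out from the pivot, 40 mm above the worktop. x: along the bar, outward; y: the way it moves in shutting. The bar below: 10 mm thick, 91 mm long, 19.5 to 32.5 mm above the worktop. Push on the back (-y side) of plate or bar.
- tin_red: Bystander: red and yellow ink tin with a dark lid, 70 mm across, 61 mm high; origin under its centre. Not to be disturbed.
- baren: Bystander: round black baren with a wood handle, 100 mm across, 40 mm high; origin under its centre. Not to be disturbed.
- gouge: Bystander: lino gouge with an orange-brown mushroom handle, 108 x 25 x 19 mm, lying; origin under its centre. Not to be disturbed.
- water_jar: Bystander: purple-grey water jar, 66 mm across, 82 mm high; origin under its centre. Not to be disturbed.

How it is judged (in metres and radians):
On the way:
1. The row has been pushed along to the head stop (to 4 mm) while the gate is still open (y of block_leaf in the frame of galley above 0.122 m and y of spacer_1 in the frame of galley above 0.086 m and y of block_sun in the frame of galley above 0.05 m and y of spacer_2 in the frame of galley above 0.014 m and y of block_wave in the frame of galley above -0.022 m and value of joint foot_gate below 1.2 rad), for 0.2 s.
At the end, for the whole second after the job is handed in: All five pieces stand within 2.5 mm of their places tight against the head stop, flat on the galley and at rest, and the gate is shut behind them (joint above 1.94 of 2.0 rad) (y of block_leaf in the frame of galley above 0.1235 m and y of spacer_1 in the frame of galley above 0.0875 m and y of block_sun in the frame of galley above 0.0515 m and y of spacer_2 in the frame of galley above 0.0155 m and y of block_wave in the frame of galley above -0.0205 m and value of joint foot_gate above 1.94 rad and velocity of joint foot_gate below 0.05 rad/s and height (world z) of each of block_leaf, spacer_1, block_sun, spacer_2, block_wave below 0.012 m and angle between each of block_leaf, spacer_1, block_sun, spacer_2, block_wave's own z axis and vertical below 0.08 rad and linear speed of each of block_leaf, spacer_1, block_sun, spacer_2, block_wave below 0.02 m/s); the robot touches nothing.
It fails at once if the fingers are put round a piece of the row or the gate's thumb plate, as if to grip it (the grasp point between the pads inside it, or up to 15 mm above a piece) ((x of the grasp point in the frame of block_leaf between -0.028 and 0.028 m and y of the grasp point in the frame of block_leaf between -0.016 and 0.016 m and height (world z) of the grasp point below 0.046 m) or (x of the grasp point in the frame of spacer_1 between -0.028 and 0.028 m and y of the grasp point in the frame of spacer_1 between -0.004 and 0.004 m and height (world z) of the grasp point below 0.046 m) or (x of the grasp point in the frame of block_sun between -0.028 and 0.028 m and y of the grasp point in the frame of block_sun between -0.016 and 0.016 m and height (world z) of the grasp point below 0.046 m) or (x of the grasp point in the frame of spacer_2 between -0.028 and 0.028 m and y of the grasp point in the frame of spacer_2 between -0.004 and 0.004 m and height (world z) of the grasp point below 0.046 m) or (x of the grasp point in the frame of block_wave between -0.028 and 0.028 m and y of the grasp point in the frame of block_wave between -0.016 and 0.016 m and height (world z) of the grasp point below 0.046 m) or (x of the grasp point in the frame of gate_plate between -0.022 and 0.022 m and y of the grasp point in the frame of gate_plate between -0.004 and 0.004 m and height (world z) of the grasp point below 0.056 m)).
It fails at once if a piece of the row is lifted or tipped (10 mm up or 0.3 rad) (height (world z) of any of block_leaf, spacer_1, block_sun, spacer_2, block_wave above 0.018 m or angle between any of block_leaf, spacer_1, block_sun, spacer_2, block_wave's own z axis and vertical above 0.3 rad).
It fails at once if the row is pulled apart (a gap of over 10 mm between neighbours) (horizontal distance between block_leaf and spacer_1 above 0.046 m or horizontal distance between spacer_1 and block_sun above 0.046 m or horizontal distance between block_sun and spacer_2 above 0.046 m or horizontal distance between spacer_2 and block_wave above 0.046 m).
It fails at once if a bystander is shifted by more than 20 mm (distance of any of tin_red, baren, gouge, water_jar from where it was at the start of the episode above 0.02 m).
It also fails if it takes over 48 s, if anything falls off the work surface, if the arm or the gripper's body presses on something with over 40 N, if the wrist force passes 120 N, or if a joint passes its speed limit or range.

## Working session

There is one attempt and no reset: what is moved stays moved. The work goes in short steps, Python scripts to look and compute and a shell command to move; the robot and the scene stay as the last step left them, time stands still between calls to the robot, and variables do not carry over. Pictures are saved under pics/ and viewed, about 8 in all and at most 12, crops included, and the job is handed in when it is done.

```bash
ls; mkdir -p pics
cat > h.py <<'E'
import numpy as np, cv2
from plant import ctrl, optics, ticket, masks_of
def pts(d, uv=None, z=None):
    """world points for pixels uv (N,2); from depth, or at plane height z"""
    f=200/np.tan(np.radians(d["fovy"])/2)
    K=np.array([[f,0,d["cx"]],[0,f,d["cy"]],[0,0,1.]])
    uv=np.asarray(uv,float).reshape(-1,1,2)
    a=(uv[:,0,:]-[d["cx"],d["cy"]])/f
    s=a.copy()
    for _ in range(20): s=a/(1+d["k1"]*(s**2).sum(1,keepdims=True))
    ray=np.c_[s[:,0],-s[:,1],-np.ones(len(s))]
    P=d["pose"]
    if z is None:
        i=uv[:,0,:].round().astype(int); r=d["range_z"][i[:,1],i[:,0]]
        return (ray*r[:,None])@P[:3,:3].T+P[:3,3]
    w=ray@P[:3,:3].T; t=(z-P[2,3])/w[:,2]
    return w*t[:,None]+P[:3,3]
E
python3 - <<'E'
from h import *
for c in("top","side"):
    d=optics.read_camera(c); cv2.imwrite(f"pics/{c}0.png",d["pixels"][:,:,::-1])
    print(c,d["pose"].round(3).tolist(),d["fovy"])
    for n in["galley","block_leaf","spacer_1","block_sun","block_wave","foot_gate","tin_red","baren","gouge","water_jar"]:
        for m in masks_of(n,d)[:2]:
            v,u=np.nonzero(m["region"]); p=pts(d,np.c_[u,v]); p=p[d["range_z"][v,u]>0]
            print(n,round(m["p"],2),m["extent"],np.median(p,0).round(),np.percentile(p,2,0).round(),np.percentile(p,98,0).round())
print(ctrl.read_state())
E
```

```text
pics
top [[-0.018, 0.996, -0.089, 459.904], [-1.0, -0.019, -0.008, 74.625], [-0.01, 0.089, 0.996, 1186.0], [0.0, 0.0, 0.0, 1.0]] 55.453824588615696
galley 0.8 [270.9, 173.4, 121.6, 59.6] [560.  26.  10.] [ 494. -139.    4.] [646. 211.  34.]
block_leaf 0.72 [300.3, 199.4, 14.5, 20.5] [560. 117.  30.] [533.  93.  23.] [587. 141.  35.]
spacer_1 0.61 [334.7, 190.9, 8.1, 18.1] [579.  10.  25.] [555.  -2.  21.] [607.  21.  29.]
spacer_1 0.47 [426.6, 134.7, 28.4, 23.6] [ 743. -291.   57.] [ 714. -326.   12.] [ 775. -263.   63.]
block_sun 0.53 [297.7, 197.7, 17.7, 22.7] [562. 117.  30.] [533.  93.  25.] [593. 141.  35.]
block_wave 0.7 [345.8, 186.9, 16.1, 26.3] [585. -25.  30.] [557. -49.  25.] [614.  -0.  35.]
foot_gate 0.49 [346.6, 213.1, 24.6, 6.3] [532. -24.  34.] [528. -63.  29.] [538.  -7.  47.]
foot_gate 0.48 [272.5, 173.0, 119.2, 60.5] [561.  25.  10.] [ 491. -141.    3.] [646. 209.  34.]
tin_red 0.93 [427.8, 132.9, 25.1, 23.7] [ 742. -291.   57.] [ 713. -326.    9.] [ 775. -262.   64.]
tin_red 0.52 [275.0, 175.4, 116.9, 60.8] [559.  26.  10.] [ 493. -139.    4.] [645. 209.  34.]
bar
[... 1872 characters left out ...]
7.8] [ 449. -278.   40.] [ 420. -389.    7.] [ 479. -262.   82.]
{'t': 1.1, 'q': array([-8.36341697e-01,  4.01952604e-02,  8.48083902e-02,  8.67413926e-06,
       -1.61549475e+00, -3.33707695e-01]), 'joint_vel': array([ 0.00010852,  0.00103897,  0.00025706, -0.00072525, -0.00022103,
        0.00063546]), 'tau': array([ 1.85176585e-03, -3.67933738e+01,  3.47443879e+01,  6.93331048e+00,
       -8.68855859e-04,  1.97279701e-05]), 'tool_pos': array([ 234.07830942, -552.43891509,  253.27021676]), 'ee_rot': array([2.00575835, 1.5707106 , 2.4065049 ]), 'force': array([-0.81629525,  0.50367348,  0.89004121]), 'moment': array([ 0.00885928, -0.00839213, -0.00093247]), 'grip_width': 1.0009583418178758}
```

View pics/top0.png

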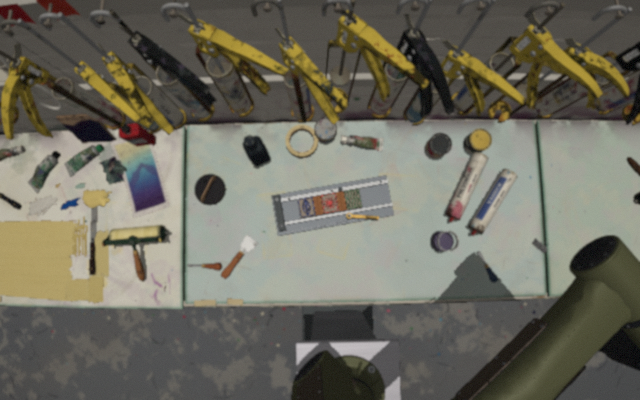

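Top view: galley centred near (335,205), head stop at its left end (281,213), row (300–360, ~203), brass gate swung back at (363,216). The row axis comes out at about 10° to world y, and the pieces span 144 mm, which matches.

```bash
python3 -m creep '[[[0,25,30,0,-1],[0,25,30,0,-1],[0,25,30,0,-1],[0,25,30,0,-1],[0,25,30,0,-1],[0,25,30,0,-1],[0,25,30,0,-1],[0,25,30,0,-1],[0,25,30,0,-1],[0,25,30,0,-1],[0,25,30,0,-1],[0,25,30,0,-1],[0,25,30,0,-1],[0,25,30,0,0],[0,0,0,0,0],[0,0,0,0,0]]]'
cat >> h.py <<'E'
from scipy.spatial.transform import Rotation as R
def wrist():
    s=ctrl.read_state(); d=optics.read_camera("wrist")
    T=np.eye(4); T[:3,:3]=R.from_euler("xyz",s["ee_rot"]).as_matrix(); T[:3,3]=s["tool_pos"]
    d["pose"]=T@d["T_tool_cam"]; return d,s
E
python3 - <<'E'
from h import *
d,s=wrist(); print(s["tool_pos"],s["ee_rot"],s["force"],s["grip_width"],d["pose"].round(2).tolist())
cv2.imwrite("pics/w1.png",d["pixels"][:,:,::-1])
for n in["galley","block_leaf","spacer_1","block_sun","block_wave","gate_plate"]:
    for m in masks_of(n,d)[:2]:
        v,u=np.nonzero(m["region"]); p=pts(d,np.c_[u,v]); p=p[d["range_z"][v,u]>0]
        top=p[abs(p[:,2]-(31 if n[0]=="b" else 32 if n[0]=="g" else 24))<5]
        r=cv2.minAreaRect(top[:,:2].astype(np.float32)) if len(top)>5 else None
        print(n,round(m["p"],2),m["extent"],np.median(p,0).round(),r)
E
```

```text
t: 2.43
tool_pos: [584.9, -130.7, 252.3]
ee_rot: [2.916, 1.569, 3.092]
force: [0.3, -0.6, -0.2]
grip_width: -0.001
[ 584.87129043 -130.67714142  252.25921916] [2.91554304 1.56900894 3.09232219] [ 0.27717948 -0.58660663 -0.19995339] -0.0012564821452799358 [[-0.18, -0.93, -0.32, 504.72], [0.98, -0.17, -0.06, -145.18], [0.0, -0.32, 0.95, 372.92], [0.0, 0.0, 0.0, 1.0]]
galley 0.75 [301.2, 119.5, 292.7, 106.8] [556.  13.   9.] ((566.1213989257812, 60.017311096191406), (111.97574615478516, 314.5015869140625), 5.421846866607666)
block_leaf 0.63 [485.9, 159.6, 49.8, 49.2] [565. 116.  30.] ((567.0626831054688, 118.76099395751953), (60.647377014160156, 49.49144744873047), 8.594088554382324)
spacer_1 0.78 [470.9, 159.9, 26.2, 49.0] [570.  84.  24.] ((572.68115234375, 83.47554779052734), (60.13789367675781, 24.663267135620117), 6.780674934387207)
spacer_1 0.76 [418.7, 155.4, 20.9, 52.4] [582.  12.  24.] ((584.5565185546875, 11.717759132385254), (62.4586181640625, 26.472475051879883), 9.857589721679688)
block_sun 0.57 [434.8, 160.6, 50.4, 46.6] [575.  45.  29.] ((578.583984375, 46.86890411376953), (60.09532928466797, 49.87704849243164), 7.873512268066406)
block_sun 0.54 [487.0, 159.7, 49.2, 50.7] [564. 116.  30.] ((567.0626831054688, 118.76099395751953), (60.647377014160156, 49.49144744873047), 8.594088554382324)
block_wave 0.73 [380.2, 157.8, 38.4, 50.6] [587. -27.  29.] ((589.527099609375, -24.08045768737793), (60.10996627807617, 47.368186950683594), 9.095965385437012)
gate_plate 0.82 [346.9, 117.9, 85.3, 33.2] [533. -48.  33.] ((535.9241943359375, -50.95887756347656), (100.39916229248047, 17.24159049987793), 87.12095642089844)
gate_plate 0.71 [419.4, 156.4, 17.7, 51.3] [581.  12.  24.] None
```

View pics/w1.png

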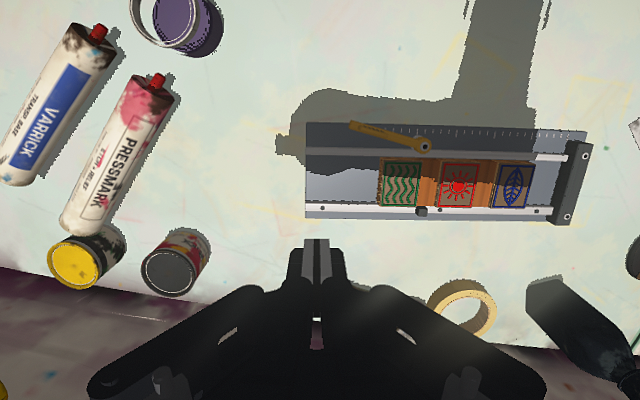

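Wrist view: channel with the row (380–530, ~185), gate from its pivot (424,144) back to (350,124), channel behind the last piece clear. The row axis is 9° from world y (length 144.6 mm against 144) and the wave block's rear face is near (593,-48). I'll descend behind it.

```bash
python3 -m creep '[[[0,5,12,-30,-1],[0,5,12,-35,0],[0,5,12,-35,0],[0,0,0,-35,0],[0,0,0,-35,0],[0,0,0,-30,0],[0,0,0,-8,0],[0,0,0,-6,0],[0,0,0,0,0],[0,0,0,0,0]]]'
python3 - <<'E'
from h import *
d,s=wrist(); print(s["tool_pos"],s["force"])
e=optics.read_camera("side")
a=cv2.resize(d["pixels"][100:400,150:550],(800,600)); cv2.imwrite("pics/w2.png",a[:,:,::-1])
a=cv2.resize(e["pixels"][150:270,240:400],(800,600)); cv2.imwrite("pics/s2.png",a[:,:,::-1])
E
```

```text
t: 3.62
tool_pos: [600.3, -96.8, 41.7]
ee_rot: [-0.238, 1.568, -0.082]
force: [1.0, 0.1, -0.3]
grip_width: 0.005
[600.3350891  -96.75230908  41.67175377] [ 0.99088247  0.13883643 -0.29153165]
```

View pics/w2.png

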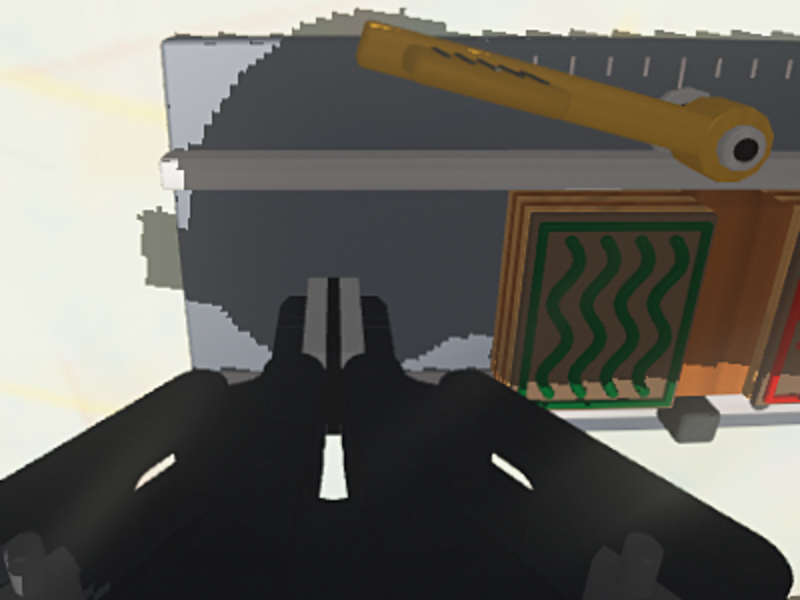

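View pics/s2.png

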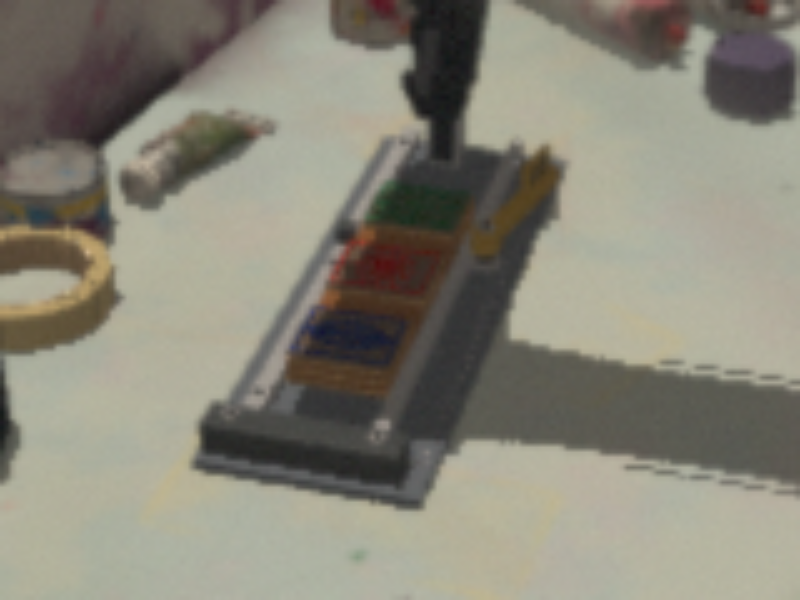

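Fingers are centred in the channel at crop (335,300), with the wave block's rear face at ~(505,290) and the gate clear. I'll lower 5 mm and push.

```bash
python3 -m creep '[[[0,-2,0,-5,0],[0,-1,6,0,0],[0,-1,6,0,0],[0,-1,6,0,0],[0,-1,6,0,0],[0,-1,6,0,0],[0,-1,6,0,0],[0,-1,6,0,0],[0,-1,6,0,0],[0,-1,6,0,0],[0,-1,6,0,0],[0,-1,6,0,0],[0,0,0,0,0],[0,0,0,0,0]]]'
python3 - <<'E'
from h import *
d,s=wrist(); print(s["tool_pos"],s["force"])
for n in["block_leaf","spacer_1","block_sun","block_wave","galley"]:
    for m in masks_of(n,d)[:2]:
        v,u=np.nonzero(m["region"]); p=pts(d,np.c_[u,v]); p=p[d["range_z"][v,u]>0]
        top=p[abs(p[:,2]-(31 if n[0]=="b" else 32 if n[0]=="g" else 24))<5]
        r=cv2.minAreaRect(top[:,:2].astype(np.float32)) if len(top)>5 else None
        print(n,round(m["p"],2),np.median(p,0).round(),r)
cv2.imwrite("pics/w3.png",d["pixels"][:,:,::-1])
E
```

```text
t: 4.88
tool_pos: [586.0, -29.6, 34.1]
ee_rot: [1.579, 1.57, 1.736]
force: [0.0, -0.3, 0.7]
grip_width: 0.002
[585.99948828 -29.60154747  34.11520286] [ 0.03164777 -0.25915249  0.70774557]
block_leaf 0.86 [566. 133.  29.] ((563.810546875, 141.6600341796875), (60.460601806640625, 32.48845672607422), 9.893843650817871)
spacer_1 0.89 [573.  45.  24.] ((578.6375122070312, 44.51258850097656), (60.46549987792969, 24.73870086669922), 9.741146087646484)
spacer_1 0.69 [561. 117.  24.] ((567.7703247070312, 116.56640625), (61.385128021240234, 24.118165969848633), 10.654107093811035)
block_sun 0.89 [567.  76.  29.] ((573.5697631835938, 80.15589141845703), (61.30952835083008, 49.879173278808594), 8.589631080627441)
block_wave 0.57 [570.   7.  29.] ((579.7152099609375, 8.418516159057617), (51.096004486083984, 48.12831115722656), 8.476554870605469)
galley 0.75 [546. -48.   8.] ((560.4837036132812, 29.01751708984375), (267.2610168457031, 34.41348648071289), 71.01448059082031)
```

View pics/w3.png

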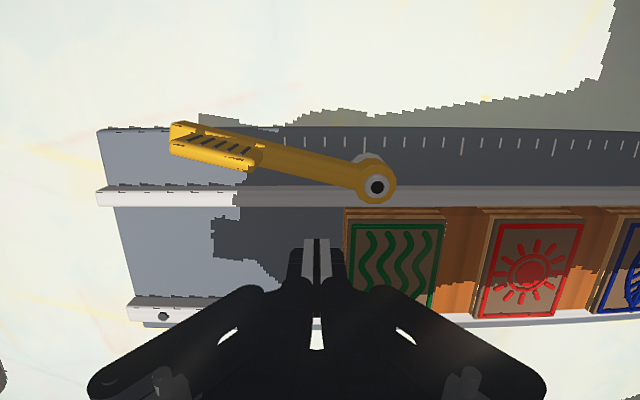

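The row has moved as one train by ~33 mm (wave at (395,265), fingers just behind). I'll continue gently until the stop shows up in the force.

```bash
python3 -m creep '[[[0,-1,4,2,0],[0,0,4,0,0],[0,-1,4,0,0],[0,0,0,0,0]]]'; python3 -m creep '[[[0,-1,4,0,0],[0,0,4,0,0],[0,0,0,0,0]]]'
```

```text
t: 5.52
tool_pos: [584.0, -17.8, 36.3]
ee_rot: [1.541, 1.571, 1.698]
force: [0.6, -0.5, -0.4]
grip_width: 0.003
t: 5.77
tool_pos: [583.3, -11.0, 36.7]
ee_rot: [-1.595, 1.569, -1.439]
force: [0.8, -6.6, 0.1]
grip_width: -0.003
```

```bash
python3 -m creep '[[[0,0,2,0,0],[0,0,2,0,0],[0,0,0,0,0]]]'
python3 - <<'E'
from h import *
d,s=wrist(); print(s["tool_pos"],s["force"])
e=optics.read_camera("side")
a=cv2.resize(e["pixels"][170:260,250:370],(800,600),interpolation=cv2.INTER_CUBIC); cv2.imwrite("pics/s4.png",a[:,:,::-1])
E
```

```text
t: 6.02
tool_pos: [583.5, -10.4, 37.6]
ee_rot: [-1.707, 1.564, -1.551]
force: [2.7, -18.9, 1.7]
grip_width: -0.002
[583.45839902 -10.36955446  37.6082241 ] [  2.68198922 -18.85097455   1.67472978]
```

View pics/s4.png

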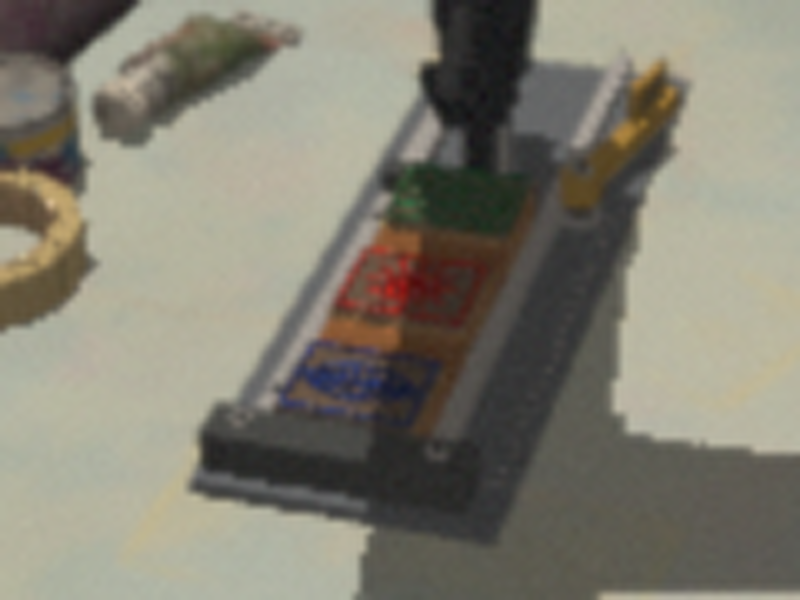

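Row is home: force jumped to 19 N with only 0.6 mm more travel, and the leaf sits at the stop (360,410). The gate is still open. I'll back off, lift, and measure the gate.

```bash
python3 -m creep '[[[0,0,-4,0,0],[0,1,-10,0,0],[0,2,-12,0,0],[0,0,0,0,0],[0,0,-10,40,0],[0,0,-20,40,0],[0,0,-10,40,0],[0,0,0,0,0],[0,0,0,0,0]]]'
python3 - <<'E'
from h import *
d,s=wrist(); print(s["tool_pos"],s["force"])
for n in["block_leaf","spacer_1","block_sun","block_wave","gate_plate"]:
    for m in masks_of(n,d)[:2]:
        v,u=np.nonzero(m["region"]); p=pts(d,np.c_[u,v]); p=p[d["range_z"][v,u]>0]
        top=p[abs(p[:,2]-(31 if n[0]=="b" else 32 if n[0]=="g" else 24))<5]
        r=cv2.minAreaRect(top[:,:2].astype(np.float32)) if len(top)>5 else None
        print(n,round(m["p"],2),np.median(p,0).round(),r)
        if n[0]=="g":
            pl=p[p[:,2]>42]; print("plate",np.median(pl,0),len(pl), cv2.minAreaRect(pl[:,:2].astype(np.float32)) if len(pl)>5 else "")
cv2.imwrite("pics/w5.png",d["pixels"][:,:,::-1])
E
```

```text
t: 6.87
tool_pos: [587.7, -71.4, 157.0]
ee_rot: [0.06, 1.564, 0.216]
force: [-0.3, -1.0, -1.4]
grip_width: -0.001
[587.67152858 -71.38034382 157.04230706] [-0.25216842 -1.00817217 -1.40033692]
block_leaf 0.68 [556. 165.  29.] ((559.6203002929688, 168.474365234375), (60.509910583496094, 50.107364654541016), 8.388694763183594)
spacer_1 0.69 [573.  62.  24.] ((576.470947265625, 62.50309753417969), (60.38330078125, 24.16825294494629), 8.549844741821289)
spacer_1 0.6 [562. 134.  24.] ((564.885009765625, 135.1828155517578), (60.46758270263672, 21.29595375061035), 11.141247749328613)
block_sun 0.9 [567.  95.  29.] ((570.8892211914062, 97.70350646972656), (59.586524963378906, 49.87083435058594), 9.492814064025879)
block_sun 0.39 [533. -48.  33.] ((532.5158081054688, -51.551551818847656), (98.5219497680664, 17.35071563720703), 82.25301361083984)
block_wave 0.69 [578.  23.  29.] ((582.198974609375, 26.069059371948242), (60.79606628417969, 48.788570404052734), 9.582376480102539)
gate_plate 0.96 [533. -48.  33.] ((532.7002563476562, -50.762874603271484), (99.42936706542969, 17.944408416748047), 81.54329681396484)
plate [531.59086875 -76.28257551  51.27875918] 361 ((531.8557739257812, -76.18223571777344), (31.704875946044922, 6.44309139251709), 84.84097290039062)
```

View pics/w5.png

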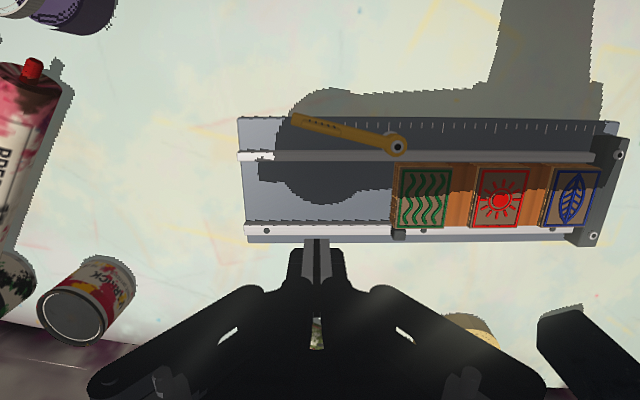

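Row is home and tight (wave to leaf 144.2 mm). The plate is measured 65.7 mm from the computed pivot (66 expected), so the gate is at ~0.15 rad. Moving to the near side of the gate and working out the arc.

```bash
python3 -m creep '[[[0,-30,0,0,0],[0,-30,0,0,0],[0,-27,-2,0,0],[0,0,0,-35,0],[0,0,0,-35,0],[0,0,0,-35,0],[0,0,0,-6,0],[0,0,0,0,0],[0,0,0,0,0]]]'
python3 - <<'E'
from h import *
s=ctrl.read_state(); print(s["tool_pos"],s["force"])
a=np.radians(9); G=R.from_euler("z",a).as_matrix()[:2,:2]; piv=np.array([539.5,-11])
P=[]
for f in np.radians(np.linspace(-106,0,19)):
    b=np.array([np.cos(f),np.sin(f)]); n=np.array([-b[1],b[0]])
    P.append(piv+G@(62*b-(5+11*abs(n[0])+15*abs(n[1]))*n))
P=np.array(P); print(P.round(1).tolist()); print(np.diff(np.vstack([s["tool_pos"][:2],P]),axis=0).round(1).tolist())
E
```

```text
t: 7.92
tool_pos: [499.8, -73.2, 43.9]
ee_rot: [-1.128, 1.57, -0.971]
force: [-0.6, -0.1, 0.9]
grip_width: -0.001
[499.84727979 -73.19035579  43.90558266] [-0.64293338 -0.11505361  0.92425711]
[[512.4, -70.1], [519.8, -72.6], [527.6, -74.2], [534.8, -75.0], [540.0, -75.5], [545.4, -75.6], [551.0, -75.2], [556.7, -74.3], [562.5, -72.7], [568.3, -70.5], [573.9, -67.6], [579.4, -64.0], [584.6, -59.7], [589.4, -54.6], [593.7, -49.0], [597.4, -42.7], [600.4, -35.9], [602.6, -28.7], [603.9, -21.1]]
[[12.5, 3.1], [7.5, -2.5], [7.8, -1.6], [7.2, -0.8], [5.2, -0.6], [5.4, -0.1], [5.6, 0.4], [5.7, 1.0], [5.8, 1.6], [5.8, 2.2], [5.7, 2.9], [5.5, 3.6], [5.2, 4.3], [4.8, 5.0], [4.3, 5.7], [3.7, 6.3], [3.0, 6.8], [2.2, 7.3], [1.3, 7.6]]
```

```bash
python3 -m creep '[[[0,6,2,2,0],[0,6,1,0,0],[0,8,-2,0,0],[0,8,-2,0,0],[0,7,-1,0,0],[0,5,0,0,0],[0,5,0,0,0],[0,6,0,0,0],[0,6,1,0,0],[0,6,2,0,0],[0,6,2,0,0],[0,5,3,0,0],[0,0,0,0,0],[0,0,0,0,0]]]'
python3 - <<'E'
from h import *
d,s=wrist(); print(s["tool_pos"],s["force"])
cv2.imwrite("pics/w6.png",d["pixels"][:,:,::-1])
E
```

```text
t: 9.08
tool_pos: [573.6, -66.8, 44.6]
ee_rot: [0.028, 1.57, 0.184]
force: [0.2, -0.1, -0.4]
grip_width: 0.006
[573.61697274 -66.75440616  44.6048303 ] [ 0.23786631 -0.08402468 -0.43164177]
```

View pics/w6.png

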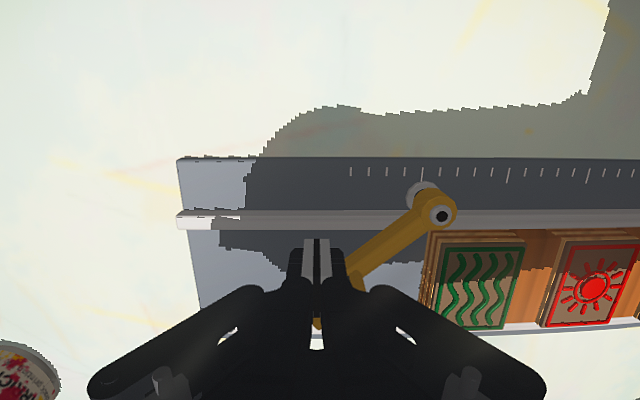

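The gate is following: bar runs from its pivot (438,215) to ~(330,300), with the fingers behind it. Continuing the arc.

```bash
python3 -m creep '[[[0,5,3,0,0],[0,5,4,0,0],[0,5,5,0,0],[0,4,6,0,0],[0,4,6,0,0],[0,3,7,0,0],[0,2,7,0,0],[0,1,6,0,0],[0,0,0,0,0],[0,0,0,0,0]]]'; python3 -m creep '[[[0,0,2,0,0],[0,0,2,0,0],[0,0,0,0,0]]]'
```

```text
t: 9.97
tool_pos: [602.3, -22.4, 44.6]
ee_rot: [0.664, 1.57, 0.821]
force: [0.7, -0.2, 0.2]
grip_width: -0.003
t: 10.22
tool_pos: [602.0, -19.0, 44.5]
ee_rot: [3.08, 1.571, -3.047]
force: [0.4, -0.1, -0.6]
grip_width: 0.005
```

```bash
python3 -m creep '[[[0,0,2,0,0],[0,0,0,0,0]]]'; python3 -m creep '[[[0,0,2,0,0],[0,0,0,0,0]]]';python3 -m creep '[[[0,0,1,0,0],[0,0,0,0,0]]]'
```

```text
t: 10.38
tool_pos: [602.0, -18.5, 44.6]
ee_rot: [-1.945, 1.568, -1.789]
force: [1.0, -5.0, -0.9]
grip_width: 0.004
t: 10.55
tool_pos: [601.9, -18.1, 44.6]
ee_rot: [-1.917, 1.566, -1.762]
force: [1.7, -12.5, -1.0]
grip_width: 0.004
t: 10.72
tool_pos: [601.9, -17.8, 44.6]
ee_rot: [-1.929, 1.565, -1.774]
force: [2.4, -15.0, -2.2]
grip_width: 0.001
```

Hard stop felt at 15 N. Backing off, lifting and checking.

```bash
python3 -m creep '[[[0,0,-5,0,0],[0,1,-10,0,0],[0,2,-15,0,0],[0,0,-10,20,0],[0,0,-20,30,0],[0,0,-20,30,0],[0,0,-10,30,0],[0,0,0,0,0],[0,0,0,0,0]]]'
python3 - <<'E'
from h import *
d,s=wrist(); print(s["tool_pos"],s["force"])
for n in["block_leaf","spacer_1","block_sun","block_wave","gate_plate"]:
    for m in masks_of(n,d)[:2]:
        v,u=np.nonzero(m["region"]); p=pts(d,np.c_[u,v]); p=p[d["range_z"][v,u]>0]
        top=p[abs(p[:,2]-(31 if n[0]=="b" else 32 if n[0]=="g" else 24))<5]
        r=cv2.minAreaRect(top[:,:2].astype(np.float32)) if len(top)>5 else None
        print(n,round(m["p"],2),np.median(p,0).round(),r)
        if n[0]=="g":
            pl=p[p[:,2]>42]
            if len(pl)>5: print("plate",cv2.minAreaRect(pl[:,:2].astype(np.float32)))
cv2.imwrite("pics/w7.png",d["pixels"][:,:,::-1])
E
```

```text
t: 11.47
tool_pos: [606.3, -104.7, 157.3]
ee_rot: [0.054, 1.566, 0.209]
force: [1.0, 0.9, -1.1]
grip_width: -0.001
[ 606.25439187 -104.74698619  157.29721938] [ 0.99616454  0.88162841 -1.08394872]
block_leaf 0.96 [557. 165.  30.] ((559.390869140625, 168.3135528564453), (60.379638671875, 50.53547668457031), 7.804641246795654)
spacer_1 0.91 [561. 135.  24.] ((564.7590942382812, 134.16732788085938), (59.61200714111328, 26.564130783081055), 8.240730285644531)
spacer_1 0.84 [575.  63.  24.] ((577.8700561523438, 62.415687561035156), (62.66293716430664, 26.10083770751953), 8.014415740966797)
block_sun 0.65 [568.  94.  29.] ((571.0699462890625, 97.74052429199219), (60.437984466552734, 49.497154235839844), 8.996830940246582)
block_wave 0.78 [577.  26.  30.] ((582.0991821289062, 26.256431579589844), (59.60779571533203, 48.30266571044922), 8.947135925292969)
gate_plate 0.87 [578.  -6.  33.] ((577.9651489257812, -2.589599609375), (99.72386932373047, 18.421489715576172), 11.751616477966309)
plate ((603.4929809570312, -1.0562267303466797), (32.3722038269043, 6.464700222015381), 10.168334007263184)
```

View pics/w7.png

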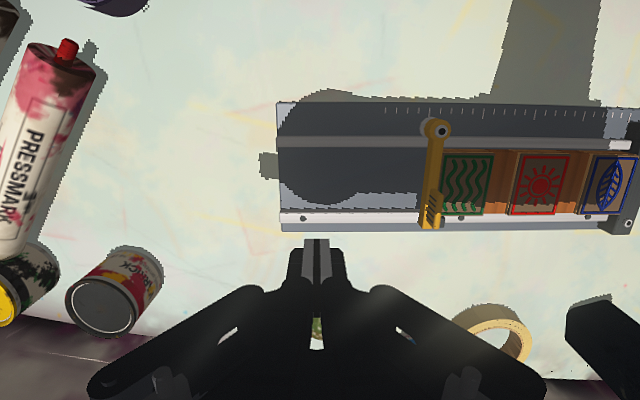

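The gate lies straight across the channel behind the wave block (430,120 to 430,225). The measured plate position is within 1.3 mm of the shut position, and the row hasn't moved.

```bash
python3 -c "from plant import ticket; print(ticket.hand_in())"
```

```text
the job is handed in; nothing more can be done
None
```

I pushed the five pieces as one train with the closed fingers up to the head stop. I then swung the brass gate shut behind them, backed off and handed the job in at about 11.5 s of the 48 s allowed.

- **Row:** the push ended hard against the stop, with the force rising to 19 N over the last 0.6 mm. The last picture puts the first and last pieces 143.9 mm apart (144 when touching), flat, and in the same place as before the gate was shut.
- **Gate:** it also ended hard on its stop, at 15 N. Its thumb plate is within about 1.3 mm of the shut position.
- **Disagreement between cameras:** the top and wrist cameras placed the row about 4–7 mm apart across the channel. I went by the wrist camera, and contact with the row and the gate came where it predicted.
- **Not checked:** I did not measure the bystanders again at the end. The arm's path stayed clear of them, and no unexpected force showed in the readings.

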